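# Show a repair tag to the bench reader

## Task

Clear the last job on the grey tag reader by pulling its slide knob fully out and then pushing it fully home. After that, take the clear repair tag from the black rack by its plain end, keeping the fingers off the frosted end (the one with the notched corner), and hold its label at the reading spot in front of the reader, label up and squarely facing the camera. Finish while still holding it there, at rest, and leave the other things on the bench alone.

Things in the scene. Friction and masses are not known exactly. Their poses are not given: they have to be found in the camera images.
- knob (a joint): Slide knob on the front of the tag reader (the side towards the robot). 0 = home, 0.030 m = fully out; it slides level, straight out of the reader's front, along the -x axis of knob_grip. It has firm end stops, takes about 4 N to move and stays where it is left; no spring returns it.
- knob_grip (a point): Centre of the knob's black round head: 28 mm across, 22 mm long along the slide, level axis, 45 mm above the table. Its +x axis points into the reader, +z is up. At home the head's centre is 49 mm in front of the reader's grey base (110 deep x 150 wide x 75 mm high), with a thin shaft between. Nothing else is near it except the reader's camera head high above the base (lens 290 mm above the table, 124 mm further in).
- read_spot (a point): The point in the air, 149 mm above the table and 17 mm in front of the home position of the knob's head, where the reader's camera is focused. Same axes as the reader: +x away from the robot into the reader, +z up.
- reader_head: Black camera head, 60 mm wide, on the reader's 22 x 30 mm post at the back of the base. Origin at its lens; +z is the line of sight from the reading spot to the lens, 45 degrees upwards and away from the robot; the lens is 199 mm from the reading spot.
- rack: Black tag rack fixed to the table, 136 (x) x 64 (y) x 30 mm high, with one slot along its x, 10.5 mm wide, 118 mm long, floor 12 mm above the table; the tag stands in it on a long edge. Origin at the centre of its underside. It may be turned any way.
- tag_center (a point): Centre of the repair tag: a stiff acrylic plate 110 (x) x 8 (y) x 50 mm (z), 50 g, standing in the rack with its long edge down (its z up); the upper 32 mm stick out of the slot. Its +x end is frosted, the last 40 mm; a 12 x 12 mm notch is cut from the upper corner of that end (+x, +z). The label is on the +y face of the frosted end: facing the label with the notch at the top, the notch is at your upper left. The other 70 mm are clear and plain: the part to hold.
- label (a point): Centre of the label, a 22 mm printed square on the frosted end: 32 mm from the tag's centre towards +x, on its +y face. Same axes as the tag: +y points out of the label.
- frosted_end: The frosted 40 x 8 x 50 mm end of the tag, notch included; origin in its middle, 35 mm from the tag's centre. Same axes as the tag. Not to be touched by the fingers.
- armature: Bystander, leave alone. Motor armature lying along its own x, 150 x 46 mm, on a small card cradle; origin at its underside.
- stator: Bystander, leave alone. Steel stator ring standing on end, 72 mm across, 50 mm high; origin at its underside.
- battery: Bystander, leave alone. Tool battery pack 110 x 72 x 61 mm high; origin at its underside.
- screwdriver: Bystander, leave alone. Screwdriver lying on the table, handle to its -x.
- screw_tin: Bystander, leave alone. Small open steel bowl, 70 mm across, 30 mm high.
- gear: Bystander, leave alone. Steel bevel gear, 60 mm across, 26 mm high.
- gear_case: Bystander, leave alone. Aluminium grinder gear case, about 140 x 84 x 67 mm high.

How it is judged (in metres and radians):
On the way, in this order (a step that is already met when the one before it is completed fails the run):
1. the knob is pulled fully out (value of joint knob above 0.026 m), for 0.1 s.
2. the knob is pushed home, the tag still in the rack (value of joint knob below 0.003 m and distance of tag_center from where it was at the start of the episode below 0.02 m), for 0.2 s.
3. the tag is lifted clear of the rack (height (world z) of tag_center above 0.09 m and contact force between tag and rack below 0.1 N), for 0.1 s.
At the end, for the whole second after the job is handed in: The tag is held in the fingers, at rest (under 30 mm/s), touching neither rack nor reader; the label's centre is within 30 mm of the reading spot, the label faces up and within 20 degrees (0.35 rad) of the line of sight to the camera; the knob is home (within 4 mm) (distance between label and read_spot below 0.03 m and angle between the y axis of label and the z axis of reader_head, either way round below 0.35 rad and angle between label's own y axis and vertical below 1.2 rad and value of joint knob below 0.004 m and contact force between the fingers and tag above 1 N and contact force between tag and reader below 0.1 N and contact force between tag and rack below 0.1 N and linear speed of tag below 0.03 m/s); the arm keeps its last pose, push and grip.
It fails at once if the fingers touch the frosted end (contact force between the fingers and frosted_end above 0.5 N).
It fails at once if another thing on the bench is moved more than 30 mm (distance of any of armature, stator, battery, screwdriver, screw_tin, gear, gear_case from where it was at the start of the episode above 0.03 m).
It also fails if it takes over 54 s, if anything falls off the work surface, if the arm or the gripper's body presses on something with over 40 N, if the wrist force passes 120 N, or if a joint passes its speed limit or range.

## Robot

A 7-joint arm with a two-finger parallel gripper is mounted at the origin on the work surface. World frame = base frame: x ahead of the robot, y to its left, z up, the work surface at z = 0. Lengths are in mm, angles in rad, forces in N, time in s.
With the tool pointing down it reaches from about 400 to 875 mm from the base axis. Payload 4.4 kg.
Tool frame: the origin (TCP) lies between the finger pads; the fingertips stand 22 mm ahead of it and the grasp point (between the pads) lies 3 mm ahead of it; z points along the fingers, y is the line along which they close (so a half turn about z gives the same grasp; the last joint's range is limited). The gripper opens to 85 mm and grips with 20 to 120 N. Pads are 22 mm wide; open, the fingers measure 114 mm over their backs; the gripper's body (76 mm by 85 mm) begins 54 mm behind the grasp point. The pads swing forward as they close: fully open they stand 13 mm farther back than shut.
Start: joints at [1.036, 0.628, 0.038, 1.517, -0.027, 0.996, -0.02], TCP at [293.708, -579.873, 253.313] pointing down, gripper open.
Joint ranges: [-3.06, 3.06], [-0.37, 2.12], [-1.25, 1.32], [0.18, 2.47], [-1.1, 4.24], [0.23, 1.98], [-2.94, 2.94]. Speed limits (rad/s): [2.57, 2.57, 3.14, 3.14, 3.14, 3.14, 3.14].

## Interface

Orientations are given as [roll, pitch, yaw] about the fixed x, y, z axes, in that order (R = Rz(yaw) Ry(pitch) Rx(roll)).
In Python, from cell import ctrl gives the robot as it stands.
- The arm moves only by the tool step_arm, never from a script. Its argument "plan" is a list of rows, each an object of numbers: "dx", "dy", "dz": the shift along the tool's x, y, z scaled (see below); "ax", "ay", "az": the turn, a rotation vector about the tool's x, y, z scaled (see below); "gripper": the opening, from 0 (shut) to 1 (fully open). A call has 1 to 20 rows; each row shifts and turns the commanded pose from where the row before left it, along the tool's axes as they then stand; what a row does not reach is not made up. The controller multiplies each number of a shift by 0.3 m and each number of a turn by 90 degrees. A row lasts 1/8 s, in which the tool goes at most 62.5 mm and 10.7 degrees, less where a joint would pass 70% of its speed; a pose out of reach is approached as far as the arm can. A call with a number of a shift or a turn outside -1 to 1 is refused whole. A call with a gripper value outside its range is refused whole. The fingers move at their own pace and stop on an object; the grip force is fixed at half the most. Time passes only in rows, so rows that do not move let the fingers close. It gives the time, the measured TCP pose, the force, the opening and the grip force at its end, in the units of the state.
- ctrl.read_state(): the state, without advancing time (a new reading comes with each control period).
- ctrl.get_image(name): name is "side" or "top"; returns a dict with "color" (420x560x3 uint8, red, green, blue), "range_z" (420x560 float32, mm along the optical axis (not along the pixel's ray), 0 where there is no reading), "fx", "fy", "cx", "cy" (pixels), "k1" (the pictures are not rectified: a ray, as slopes to the right and down, at radius r is drawn at 1 + k1 r^2 times it, then the intrinsics apply), "T" (4x4, takes a point from camera to world coordinates). Camera axes: x right, y down, z forward; pixel columns grow to the right and rows downward; lengths in mm; the calibration is good to about 2 mm. A picture is of the moment at which its call begins.
- ctrl.finish_job(): hands the job in; it is judged then, once.
The state is a dict: "clock": time; "qpos": joint angles; "qd": joint speeds; "tau": joint torques, N m; "eef_pos": TCP position; "tool_rot": TCP orientation; "force": force on the tool from outside, world axes, zero at the start; "torque": the same for the moment, N m; "width": finger opening in mm; "gripper_force": force on a finger pad.
Only numpy, scipy, OpenCV 4.12 (cv2) and the standard library are available. Lean on these libraries where they do the work, as an engineer would, in place of code of your own. Each camera call takes 0.05 s, during which the arm holds its last target. There are 200 camera calls.

## Working session

There is one attempt and no reset: what is moved stays moved. The work goes in short steps, Python scripts to look and compute and a tool call to move; the robot and the scene stay as the last step left them, time stands still between calls to the robot, and variables do not carry over. Pictures are saved under pics/ and viewed, at most 10 in all, crops included, and the job is handed in when it is done.

Besides the shell and the picture viewer there is one more tool, called after "Emit:" as name(argument=value, ...), one argument or row to a line, values as JSON. step_arm: Moves the arm, as the interface text tells. Shifts and turns lie within -1 to 1; 1 stands for 0.3 m of shift or 90 degrees of turn. Its arguments: {"type":"object","properties":{"plan":{"type":"array"}},"required":["plan"]}

```bash
mkdir -p pics
cat > h.py <<'E'
import numpy as np, cv2
from cell import ctrl
def grab(n):
    im=ctrl.get_image(n); return im
def cloud(im):
    h,w=im["range_z"].shape
    v,u=np.mgrid[0:h,0:w].astype(float)
    K=np.array([[im["fx"],0,im["cx"]],[0,im["fy"],im["cy"]],[0,0,1]])
    p=cv2.undistortPoints(np.stack([u.ravel(),v.ravel()],1)[:,None],K,np.array([im["k1"],0,0,0.]))[:,0]
    z=im["range_z"].ravel()
    P=np.c_[p[:,0]*z,p[:,1]*z,z,np.ones(h*w)]@np.array(im["T"]).T
    P=P[:,:3]; P[z==0]=np.nan
    return P.reshape(h,w,3)
E
python3 - <<'E'
from h import *
for n in("top","side"):
    im=grab(n); cv2.imwrite(f"pics/{n}0.png",im["color"][:,:,::-1]); np.save(n+"_P.npy",cloud(im)); np.save(n+"_C.npy",im["color"])
    print(n,np.array(im["T"]).round(3).tolist(),im["fx"],im["k1"])
s=ctrl.read_state();print(s)
E
```

```text
top [[0.017, -0.983, 0.185, 368.663], [-1.0, -0.021, -0.019, -11.522], [0.022, -0.185, -0.983, 1457.646], [0.0, 0.0, 0.0, 1.0]] 519.7136337543387 -0.019401325301559733
side [[0.995, -0.071, 0.075, 510.853], [-0.103, -0.696, 0.71, -1111.592], [0.001, -0.714, -0.7, 1253.298], [0.0, 0.0, 0.0, 1.0]] 488.3545754053824 -0.04838868473432367
{'clock': 0.1, 'qpos': array([ 1.03620326,  0.62923167,  0.03846189,  1.51828616, -0.02700265,
        0.99631804, -0.01997698]), 'qd': array([-4.66770924e-04, -2.53934690e-03, -4.61166400e-05, -1.28570046e-03,
       -8.48614520e-04, -4.63981326e-04, -2.77806822e-04]), 'tau': array([ 4.05375773e-03, -5.64529967e+01,  1.23068120e+00, -1.93972456e+01,
        1.12296129e-02,  5.44427836e-03,  3.78149693e-06]), 'eef_pos': array([ 293.45316019, -579.38609457,  252.48976628]), 'tool_rot': array([-3.13986802e+00,  2.46264381e-05,  4.68800387e-01]), 'force': array([ 0.04336937,  0.12251741, -0.15083019]), 'torque': array([0.00776522, 0.01269115, 0.0098466 ]), 'gripper_force': 0.0, 'width': 85.54092274758555}
```

View pics/top0.png

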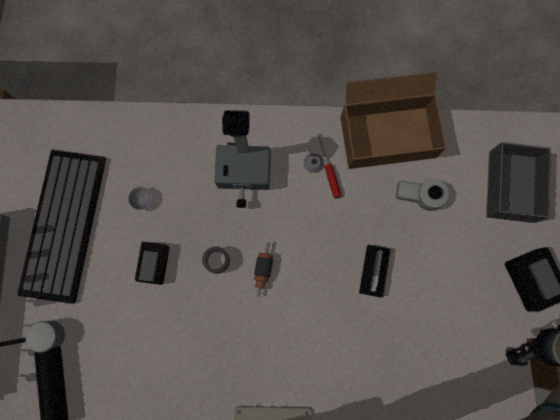

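View pics/side0.png

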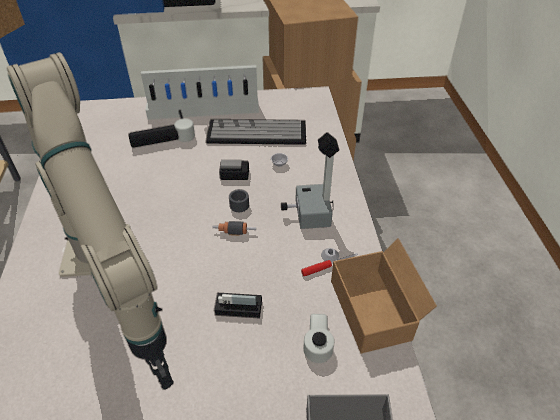

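The top view shows the reader at (243,167), its knob head at (241,203) and the rack at (375,270). The side view shows the rack at (238,305) and the knob at (284,206). Next I'll zoom in and measure.

Run:
```python
from h import *
T=np.load("top_P.npy");S=np.load("side_P.npy");ct=np.load("top_C.npy");cs=np.load("side_C.npy")
a=cv2.resize(ct[238:303,350:400,::-1],None,fx=7,fy=7,interpolation=cv2.INTER_CUBIC)
b=cv2.resize(cs[280:330,205:272,::-1],None,fx=6,fy=6,interpolation=cv2.INTER_CUBIC)
out=np.zeros((460,760,3),np.uint8);out[:a.shape[0],:a.shape[1]]=a;out[:b.shape[0],355:355+b.shape[1]]=b
cv2.imwrite("pics/crop.png",np.clip(out*1.6,0,255).astype(np.uint8))
def rect(P,m,name):
    q=P[m]; r=cv2.minAreaRect(q[:,:2].astype(np.float32)); print(name,len(q),np.round(r[0],1),np.round(r[1],1),round(r[2],1),"z",np.nanpercentile(q[:,2],[5,50,95]).round(1))
def reg(P,x0,x1,y0,y1,z0,z1):
    return (P[...,0]>x0)&(P[...,0]<x1)&(P[...,1]>y0)&(P[...,1]<y1)&(P[...,2]>z0)&(P[...,2]<z1)
print("knob px",T[203,241],S[206,284],"rack",T[270,375],S[305,238], "base",T[167,243])
for n,P in(("T",T),("S",S)):
    c=T[270,375][:2]; k=T[203,241][:2]
    rect(P,reg(P,c[0]-100,c[0]+100,c[1]-70,c[1]+70,18,90),n+"rack")
    rect(P,reg(P,c[0]-100,c[0]+100,c[1]-70,c[1]+70,22,34),n+"racktop")
    rect(P,reg(P,c[0]-100,c[0]+100,c[1]-70,c[1]+70,40,80),n+"tag")
    rect(P,reg(P,k[0]-25,k[0]+25,k[1]-40,k[1]+40,25,70),n+"knob")
    rect(P,reg(P,k[0]+30,k[0]+200,k[1]-100,k[1]+100,65,85),n+"base")
    rect(P,reg(P,k[0]+60,k[0]+250,k[1]-100,k[1]+100,240,400),n+"head")
```

```text
knob px [639.98810466  97.2372153   56.1698851 ] [nan nan nan] rack [ 465.12478006 -272.63532639   38.7831309 ] [ 468.8046501  -285.69721038   27.72927141] base [737.03906442  93.83531877  74.80685725]
Track 1165 [ 465.5 -275.9] [ 65.  136.7] 80.1 z [23.8 29.7 61.4]
Tracktop 911 [ 465.5 -275.9] [ 65.  136.7] 80.1 z [24.1 28.9 33. ]
Ttag 172 [ 463.7 -275.4] [ 10.  109.4] 80.3 z [42.9 59.4 66. ]
Tknob 106 [647.6  96.5] [33.1 24.9] 1.0 z [41.4 52.6 60. ]
Tbase 2019 [745.9  96.9] [150.1 111.4] 89.6 z [68.3 73.4 78.6]
Thead 680 [782.3  96.7] [60.  62.8] 89.0 z [302.7 322.2 335.1]
Srack 907 [ 467.3 -277.3] [ 68.8 137.5] 79.5 z [22.8 30.1 60.7]
Sracktop 574 [ 467.2 -277.3] [ 68.8 137.1] 79.5 z [23.8 28.5 32.8]
Stag 231 [ 465.9 -276.8] [ 14.9 109.5] 80.0 z [42.4 54.6 63.5]
Sknob 58 [649.9  93.2] [29.6 28.1] 84.1 z [41.7 51.7 59.7]
Sbase 916 [748.1  94.5] [111.8 157.2] 1.7 z [68.2 74.  79.1]
Shead 426 [784.3  92.8] [65.3 62.9] 86.2 z [251.7 313.6 335.1]
```

View pics/crop.png

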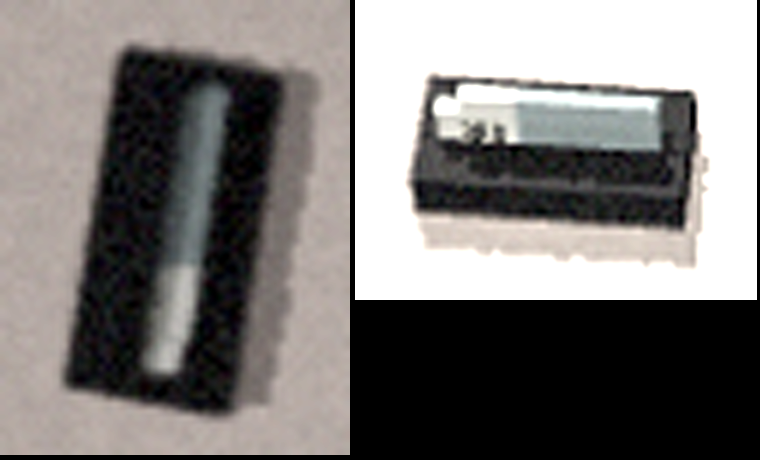

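The tag lies at about (465,-276) with its axis at 170°. Its frosted end points towards the robot, and the label faces -y. The knob head is at about (642,96,45) and the reader's yaw is about 0. I'll go to the knob first.

Emit:
step_arm(
  plan=[
    {"dx":0,"dy":0,"dz":0,"ax":0,"ay":0,"az":0.1,"gripper":1},
    {"dx":0,"dy":0,"dz":0,"ax":0,"ay":0,"az":0.1,"gripper":1},
    {"dx":0,"dy":0,"dz":0,"ax":0,"ay":0,"az":0.098,"gripper":1},
    {"dx":0.0775,"dy":-0.15,"dz":0,"ax":0,"ay":0,"az":0,"gripper":1},
    {"dx":0.0775,"dy":-0.15,"dz":0,"ax":0,"ay":0,"az":0,"gripper":1},
    {"dx":0.0775,"dy":-0.15,"dz":0,"ax":0,"ay":0,"az":0,"gripper":1},
    {"dx":0.0775,"dy":-0.15,"dz":0,"ax":0,"ay":0,"az":0,"gripper":1},
    {"dx":0.0775,"dy":-0.15,"dz":0,"ax":0,"ay":0,"az":0,"gripper":1},
    {"dx":0.0775,"dy":-0.15,"dz":0,"ax":0,"ay":0,"az":0,"gripper":1},
    {"dx":0.0775,"dy":-0.15,"dz":0,"ax":0,"ay":0,"az":0,"gripper":1},
    {"dx":0.0775,"dy":-0.15,"dz":0,"ax":0,"ay":0,"az":0,"gripper":1},
  ],
)

```text
clock: 1.48
eef_pos: [479.9, -218.1, 253.1]
tool_rot: [-3.141, 0.0, 0.001]
force: [0.1, 0.1, -0.1]
width: 85.5
gripper_force: 0.0
```

```bash
cat > s.py <<'E'
from h import *
import json
s=ctrl.read_state(); print({k:np.round(s[k],3).tolist() for k in("clock","qpos","eef_pos","tool_rot","force","width","gripper_force")})
open("log.jsonl","a").write(json.dumps([s["qpos"].tolist(),s["eef_pos"].tolist(),s["tool_rot"].tolist()])+"\n")
E
python3 s.py
```

```text
{'clock': 1.475, 'qpos': [0.262, 0.457, 0.161, 1.862, -0.096, 0.83, -1.098], 'eef_pos': [479.937, -218.123, 253.15], 'tool_rot': [-3.141, 0.0, 0.001], 'force': [0.07, 0.146, -0.106], 'width': 85.5, 'gripper_force': 0.0}
```

Emit:
step_arm(
  plan=[
    {"dx":0.077,"dy":-0.1496,"dz":0,"ax":0,"ay":0,"az":0,"gripper":1},
    {"dx":0.077,"dy":-0.1496,"dz":0,"ax":0,"ay":0,"az":0,"gripper":1},
    {"dx":0.077,"dy":-0.1496,"dz":0,"ax":0,"ay":0,"az":0,"gripper":1},
    {"dx":0.077,"dy":-0.1496,"dz":0,"ax":0,"ay":0,"az":0,"gripper":1},
    {"dx":0.077,"dy":-0.1496,"dz":0,"ax":0,"ay":0,"az":0,"gripper":1},
    {"dx":0.077,"dy":-0.1496,"dz":0,"ax":0,"ay":0,"az":0,"gripper":1},
    {"dx":0.077,"dy":-0.1496,"dz":0,"ax":0,"ay":0,"az":0,"gripper":1},
    {"dx":0,"dy":0,"dz":0.12,"ax":0,"ay":0,"az":0,"gripper":1},
    {"dx":0,"dy":0,"dz":0.12,"ax":0,"ay":0,"az":0,"gripper":1},
    {"dx":0,"dy":0,"dz":0.12,"ax":0,"ay":0,"az":0,"gripper":1},
    {"dx":0,"dy":0,"dz":0,"ax":0,"ay":0,"az":0,"gripper":1},
  ],
)

```text
clock: 2.85
eef_pos: [638.3, 94.3, 142.2]
tool_rot: [3.14, 0.007, 0.001]
force: [-0.3, 0.4, 0.3]
width: 85.2
gripper_force: 0.0
```

```bash
python3 s.py
```

```text
{'clock': 2.85, 'qpos': [-0.264, 0.755, 0.126, 1.625, -0.123, 0.776, -1.654], 'eef_pos': [638.345, 94.298, 142.174], 'tool_rot': [3.14, 0.007, 0.001], 'force': [-0.321, 0.421, 0.325], 'width': 85.217, 'gripper_force': 0.0}
```

Emit:
step_arm(
  plan=[
    {"dx":0.0067,"dy":-0.003,"dz":0.1,"ax":0,"ay":0,"az":0,"gripper":1},
    {"dx":0.0067,"dy":-0.003,"dz":0.1,"ax":0,"ay":0,"az":0,"gripper":1},
    {"dx":0,"dy":0,"dz":0.1,"ax":0,"ay":0,"az":0,"gripper":1},
    {"dx":0,"dy":0,"dz":0,"ax":0,"ay":0,"az":0,"gripper":1},
    {"dx":0,"dy":0,"dz":0,"ax":0,"ay":0,"az":0,"gripper":0},
    {"dx":0,"dy":0,"dz":0,"ax":0,"ay":0,"az":0,"gripper":0},
    {"dx":0,"dy":0,"dz":0,"ax":0,"ay":0,"az":0,"gripper":0},
    {"dx":0,"dy":0,"dz":0,"ax":0,"ay":0,"az":0,"gripper":0},
    {"dx":0,"dy":0,"dz":0,"ax":0,"ay":0,"az":0,"gripper":0},
    {"dx":0,"dy":0,"dz":0,"ax":0,"ay":0,"az":0,"gripper":0},
    {"dx":0,"dy":0,"dz":0,"ax":0,"ay":0,"az":0,"gripper":0},
    {"dx":0,"dy":0,"dz":0,"ax":0,"ay":0,"az":0,"gripper":0},
  ],
)

```text
clock: 4.35
eef_pos: [645.8, 99.6, 57.3]
tool_rot: [-3.137, -0.002, 0.002]
force: [-1.8, 4.3, 8.1]
width: 26.2
gripper_force: 58.6
```

```bash
python3 s.py
```

```text
{'clock': 4.35, 'qpos': [-0.254, 0.877, 0.102, 1.646, -0.141, 0.623, -1.643], 'eef_pos': [645.83, 99.64, 57.325], 'tool_rot': [-3.137, -0.002, 0.002], 'force': [-1.83, 4.315, 8.066], 'width': 26.188, 'gripper_force': 58.58}
```

The grip is about 5 mm above the head's centre, so I'll reopen, lower and regrip.

Emit:
step_arm(
  plan=[
    {"dx":0,"dy":0,"dz":0,"ax":0,"ay":0,"az":0,"gripper":0.6},
    {"dx":0,"dy":0,"dz":0,"ax":0,"ay":0,"az":0,"gripper":0.6},
    {"dx":0,"dy":0,"dz":0,"ax":0,"ay":0,"az":0,"gripper":0.6},
    {"dx":0,"dy":0,"dz":0.024,"ax":0,"ay":0,"az":0,"gripper":0.6},
    {"dx":0,"dy":0,"dz":0,"ax":0,"ay":0,"az":0,"gripper":0.6},
  ],
)

```text
clock: 4.97
eef_pos: [644.2, 96.1, 47.1]
tool_rot: [3.141, 0.002, 0.001]
force: [0.5, 0.2, -0.3]
width: 51.6
gripper_force: 0.0
```

```bash
python3 s.py
```

```text
{'clock': 4.975, 'qpos': [-0.251, 0.891, 0.103, 1.65, -0.14, 0.609, -1.642], 'eef_pos': [644.232, 96.093, 47.127], 'tool_rot': [3.141, 0.002, 0.001], 'force': [0.526, 0.201, -0.25], 'width': 51.58, 'gripper_force': 0.0}
```

Emit:
step_arm(
  plan=[
    {"dx":0,"dy":-0.011,"dz":0,"ax":0,"ay":0,"az":0,"gripper":0.6},
    {"dx":0,"dy":0,"dz":0,"ax":0,"ay":0,"az":0,"gripper":0},
    {"dx":0,"dy":0,"dz":0,"ax":0,"ay":0,"az":0,"gripper":0},
    {"dx":0,"dy":0,"dz":0,"ax":0,"ay":0,"az":0,"gripper":0},
    {"dx":0,"dy":0,"dz":0,"ax":0,"ay":0,"az":0,"gripper":0},
    {"dx":0,"dy":0,"dz":0,"ax":0,"ay":0,"az":0,"gripper":0},
    {"dx":0,"dy":0,"dz":0,"ax":0,"ay":0,"az":0,"gripper":0},
    {"dx":-0.022,"dy":0,"dz":0,"ax":0,"ay":0,"az":0,"gripper":0},
    {"dx":-0.022,"dy":0,"dz":0,"ax":0,"ay":0,"az":0,"gripper":0},
    {"dx":-0.022,"dy":0,"dz":0,"ax":0,"ay":0,"az":0,"gripper":0},
    {"dx":-0.022,"dy":0,"dz":0,"ax":0,"ay":0,"az":0,"gripper":0},
    {"dx":-0.022,"dy":0,"dz":0,"ax":0,"ay":0,"az":0,"gripper":0},
    {"dx":-0.022,"dy":0,"dz":0,"ax":0,"ay":0,"az":0,"gripper":0},
    {"dx":0,"dy":0,"dz":0,"ax":0,"ay":0,"az":0,"gripper":0},
    {"dx":0,"dy":0,"dz":0,"ax":0,"ay":0,"az":0,"gripper":0},
  ],
)

```text
clock: 6.85
eef_pos: [614.6, 100.0, 48.6]
tool_rot: [-3.14, -0.02, 0.0]
force: [23.4, 2.2, -15.4]
width: 26.1
gripper_force: 61.1
```

```bash
python3 s.py
```

```text
{'clock': 6.85, 'qpos': [-0.268, 0.854, 0.099, 1.756, -0.145, 0.518, -1.648], 'eef_pos': [614.647, 99.999, 48.616], 'tool_rot': [-3.14, -0.02, 0.0], 'force': [23.408, 2.248, -15.446], 'width': 26.107, 'gripper_force': 61.105}
```

The knob has moved 29.6 mm and meets 23 N, so it is at the stop. Now I'll push it home.

Emit:
step_arm(
  plan=[
    {"dx":0.025,"dy":0,"dz":0,"ax":0,"ay":0,"az":0,"gripper":0},
    {"dx":0.025,"dy":0,"dz":0,"ax":0,"ay":0,"az":0,"gripper":0},
    {"dx":0.025,"dy":0,"dz":0,"ax":0,"ay":0,"az":0,"gripper":0},
    {"dx":0.025,"dy":0,"dz":0,"ax":0,"ay":0,"az":0,"gripper":0},
    {"dx":0.025,"dy":0,"dz":0,"ax":0,"ay":0,"az":0,"gripper":0},
    {"dx":0.028,"dy":0,"dz":0,"ax":0,"ay":0,"az":0,"gripper":0},
    {"dx":0,"dy":0,"dz":0,"ax":0,"ay":0,"az":0,"gripper":0},
    {"dx":0,"dy":0,"dz":0,"ax":0,"ay":0,"az":0,"gripper":0},
    {"dx":0,"dy":0,"dz":0,"ax":0,"ay":0,"az":0,"gripper":0},
  ],
)

```text
clock: 7.98
eef_pos: [645.2, 99.7, 48.4]
tool_rot: [3.141, 0.012, 0.001]
force: [-8.6, 0.6, 15.2]
width: 26.4
gripper_force: 64.6
```

```bash
python3 s.py
```

```text
{'clock': 7.975, 'qpos': [-0.255, 0.895, 0.104, 1.635, -0.14, 0.632, -1.646], 'eef_pos': [645.184, 99.738, 48.35], 'tool_rot': [3.141, 0.012, 0.001], 'force': [-8.561, 0.647, 15.16], 'width': 26.421, 'gripper_force': 64.609}
```

Emit:
step_arm(
  plan=[
    {"dx":0.015,"dy":0,"dz":0,"ax":0,"ay":0,"az":0,"gripper":0},
    {"dx":0,"dy":0,"dz":0,"ax":0,"ay":0,"az":0,"gripper":0},
    {"dx":-0.015,"dy":0,"dz":0,"ax":0,"ay":0,"az":0,"gripper":1},
    {"dx":0,"dy":0,"dz":0,"ax":0,"ay":0,"az":0,"gripper":1},
    {"dx":0,"dy":0,"dz":0,"ax":0,"ay":0,"az":0,"gripper":1},
    {"dx":0,"dy":0,"dz":0,"ax":0,"ay":0,"az":0,"gripper":1},
    {"dx":0,"dy":0,"dz":-0.1,"ax":0,"ay":0,"az":0,"gripper":1},
    {"dx":0,"dy":0,"dz":-0.15,"ax":0,"ay":0,"az":0,"gripper":1},
    {"dx":0,"dy":0,"dz":-0.15,"ax":0,"ay":0,"az":0,"gripper":1},
    {"dx":0,"dy":0,"dz":-0.15,"ax":0,"ay":0,"az":0,"gripper":1},
    {"dx":0,"dy":0,"dz":0,"ax":0,"ay":0,"az":0,"gripper":1},
  ],
)

```text
clock: 9.35
eef_pos: [654.0, 99.8, 217.4]
tool_rot: [-3.14, -0.008, 0.0]
force: [0.3, 0.2, -0.2]
width: 85.1
gripper_force: 0.0
```

```bash
python3 s.py
python3 - <<'E'
from h import *
T=cloud(grab("top"));S=cloud(grab("side"))
for n,P in(("T",T),("S",S)):
    m=(abs(P[...,0]-642)<40)&(abs(P[...,1]-97)<25)&(P[...,2]>35)&(P[...,2]<70)
    q=P[m];print(n,len(q),np.percentile(q,[2,50,98],axis=0).round(1).tolist())
# kinematic fit: SRS-like arm, planar view r = o + a s2 + e c2 + b s(2+4)...
E
```

```text
{'clock': 9.35, 'qpos': [-0.277, 0.682, 0.143, 1.531, -0.113, 0.929, -1.669], 'eef_pos': [653.959, 99.752, 217.44], 'tool_rot': [-3.14, -0.008, 0.0], 'force': [0.329, 0.171, -0.238], 'width': 85.051, 'gripper_force': 0.0}
T 6 [[637.2, 83.8, 43.5], [643.9, 84.3, 45.0], [650.0, 84.5, 51.8]]
S 75 [[635.4, 82.1, 40.5], [650.6, 92.4, 50.2], [680.2, 104.3, 61.0]]
```

The knob is home, so on to the tag.

Emit:
step_arm(
  plan=[
    {"dx":-0.0592,"dy":0.141,"dz":0,"ax":0,"ay":0,"az":0,"gripper":1},
    {"dx":-0.0592,"dy":0.141,"dz":0,"ax":0,"ay":0,"az":0,"gripper":1},
    {"dx":-0.0592,"dy":0.141,"dz":0,"ax":0,"ay":0,"az":0,"gripper":1},
    {"dx":-0.0592,"dy":0.141,"dz":0,"ax":0,"ay":0,"az":0,"gripper":1},
    {"dx":-0.0592,"dy":0.141,"dz":0,"ax":0,"ay":0,"az":0,"gripper":1},
    {"dx":-0.0592,"dy":0.141,"dz":0,"ax":0,"ay":0,"az":0,"gripper":1},
    {"dx":-0.0592,"dy":0.141,"dz":0,"ax":0,"ay":0,"az":0,"gripper":1},
    {"dx":-0.0592,"dy":0.141,"dz":0,"ax":0,"ay":0,"az":0,"gripper":1},
    {"dx":-0.0592,"dy":0.141,"dz":0,"ax":0,"ay":0,"az":0,"gripper":1},
    {"dx":0,"dy":0,"dz":0,"ax":0,"ay":0,"az":0.056,"gripper":1},
    {"dx":0,"dy":0,"dz":0,"ax":0,"ay":0,"az":0.056,"gripper":1},
    {"dx":0,"dy":0,"dz":0.12,"ax":0,"ay":0,"az":0,"gripper":1},
    {"dx":0,"dy":0,"dz":0.12,"ax":0,"ay":0,"az":0,"gripper":1},
    {"dx":0,"dy":0,"dz":0.12,"ax":0,"ay":0,"az":0,"gripper":1},
    {"dx":0,"dy":0,"dz":0,"ax":0,"ay":0,"az":0,"gripper":1},
    {"dx":0,"dy":0,"dz":0,"ax":0,"ay":0,"az":0,"gripper":1},
  ],
)

```text
clock: 11.45
eef_pos: [491.7, -281.4, 105.3]
tool_rot: [3.142, 0.0, -0.175]
force: [-0.4, 0.4, -0.1]
width: 85.5
gripper_force: 0.0
```

```bash
python3 s.py
```

```text
{'clock': 11.45, 'qpos': [0.386, 0.719, 0.131, 1.88, -0.164, 0.553, -1.122], 'eef_pos': [491.724, -281.37, 105.322], 'tool_rot': [3.142, 0.0, -0.175], 'force': [-0.395, 0.367, -0.05], 'width': 85.485, 'gripper_force': 0.0}
```

Emit:
step_arm(
  plan=[
    {"dx":0.01,"dy":0,"dz":0.06,"ax":0,"ay":0,"az":0,"gripper":1},
    {"dx":0,"dy":0,"dz":0.06,"ax":0,"ay":0,"az":0,"gripper":1},
    {"dx":0,"dy":0,"dz":0.04,"ax":0,"ay":0,"az":0,"gripper":1},
    {"dx":0,"dy":0,"dz":0,"ax":0,"ay":0,"az":0,"gripper":0},
    {"dx":0,"dy":0,"dz":0,"ax":0,"ay":0,"az":0,"gripper":0},
    {"dx":0,"dy":0,"dz":0,"ax":0,"ay":0,"az":0,"gripper":0},
    {"dx":0,"dy":0,"dz":0,"ax":0,"ay":0,"az":0,"gripper":0},
    {"dx":0,"dy":0,"dz":0,"ax":0,"ay":0,"az":0,"gripper":0},
    {"dx":0,"dy":0,"dz":0,"ax":0,"ay":0,"az":0,"gripper":0},
    {"dx":0,"dy":0,"dz":0,"ax":0,"ay":0,"az":0,"gripper":0},
    {"dx":0,"dy":0,"dz":0,"ax":0,"ay":0,"az":0,"gripper":0},
    {"dx":0,"dy":0,"dz":0,"ax":0,"ay":0,"az":0,"gripper":0},
  ],
)

```text
clock: 12.95
eef_pos: [495.1, -280.8, 57.5]
tool_rot: [-3.14, -0.0, -0.175]
force: [0.6, 3.5, 5.5]
width: 7.1
gripper_force: 61.0
```

```bash
python3 s.py
python3 - <<'E'
from h import *
im=grab("side");c=im["color"][265:345,195:285,::-1];cv2.imwrite("pics/g.png",np.clip(cv2.resize(c,None,fx=6,fy=6,interpolation=cv2.INTER_CUBIC)*1.4,0,255).astype(np.uint8))
E
```

```text
{'clock': 12.95, 'qpos': [0.398, 0.799, 0.109, 1.889, -0.178, 0.463, -1.112], 'eef_pos': [495.143, -280.757, 57.487], 'tool_rot': [-3.14, -0.0, -0.175], 'force': [0.603, 3.542, 5.524], 'width': 7.105, 'gripper_force': 60.986}
```

View pics/g.png

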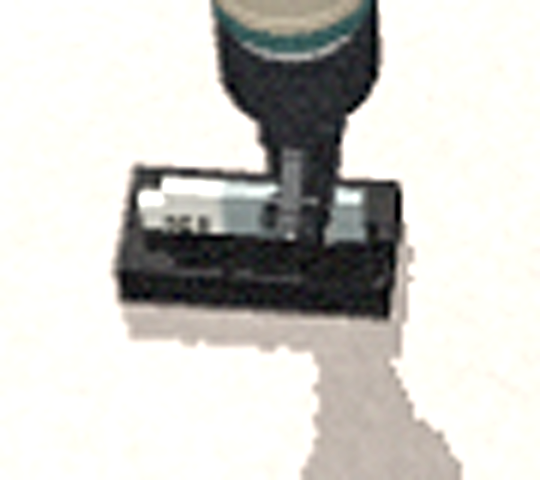

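The fingers hold the plain part of the tag, clear of the frosted end at left (150-205, 205). Now I'll lift.

Emit:
step_arm(
  plan=[
    {"dx":0,"dy":0,"dz":-0.06,"ax":0,"ay":0,"az":0,"gripper":0},
    {"dx":0,"dy":0,"dz":-0.08,"ax":0,"ay":0,"az":0,"gripper":0},
    {"dx":0,"dy":0,"dz":-0.1,"ax":0,"ay":0,"az":0,"gripper":0},
    {"dx":0,"dy":0,"dz":-0.1,"ax":0,"ay":0,"az":0,"gripper":0},
    {"dx":0,"dy":0,"dz":-0.1,"ax":0,"ay":0,"az":0,"gripper":0},
    {"dx":0,"dy":0,"dz":-0.1,"ax":0,"ay":0,"az":0,"gripper":0},
    {"dx":0,"dy":0,"dz":-0.1,"ax":0,"ay":0,"az":0,"gripper":0},
    {"dx":0,"dy":0,"dz":0,"ax":0,"ay":0,"az":0,"gripper":0},
  ],
)

```text
clock: 14.0
eef_pos: [495.4, -283.9, 252.4]
tool_rot: [3.138, -0.006, -0.177]
force: [0.9, 0.0, -0.9]
width: 6.8
gripper_force: 60.2
```

```bash
python3 s.py
cat > kin.py <<'E'
import numpy as np, json
from scipy.optimize import least_squares
from scipy.spatial.transform import Rotation as R
D=[json.loads(l) for l in open("log.jsonl")]
D.append([[1.03620326,.62923167,.03846189,1.51828616,-.02700265,.99631804,-.01997698],[293.453,-579.386,252.49],[-3.139868,0,.4688]])
def fk(q,p):
    h,s0,a,e,b,w,t,b0=p; A=lambda ax,x:R.from_euler(ax,x)
    M=A("z",b0-q[0]); P=np.array([0,0,h])+M.apply([s0,0,0])
    M=M*A("y",q[1])*A("z",-q[2]); P=P+M.apply([e,0,a])
    M=M*A("y",q[3])*A("z",-q[4]); P=P+M.apply([w,0,b])
    M=M*A("y",q[5])*A("z",-q[6]+np.pi/2); P=P+M.apply([0,0,t])
    return P,M
def res(p):
    o=[]
    for q,x,r in D:
        P,M=fk(q,p); o+=list(P-x)+list(200*(M.inv()*R.from_euler("xyz",r)).as_rotvec())
    return np.array(o)
if __name__=="__main__":
    s=least_squares(res,[300,0,400,0,400,0,250,0],loss="soft_l1")
    print(s.x.round(2)); print(res(s.x).reshape(-1,6).round(1)); np.save("kp.npy",s.x)
E
python3 kin.py
```

```text
{'clock': 14.0, 'qpos': [0.347, 0.518, 0.187, 1.754, -0.119, 0.874, -1.161], 'eef_pos': [495.412, -283.909, 252.398], 'tool_rot': [3.138, -0.006, -0.177], 'force': [0.878, 0.012, -0.854], 'width': 6.776, 'gripper_force': 60.195}
[ 3.4182e+02 -1.8300e+00  5.5427e+02  1.9900e+00  3.8259e+02 -6.0000e+00
  3.3090e+02 -4.0000e-02]
[[ 2.7  4.1  0.4 -0.  -0.  -8.4]
 [-0.2 -0.2  0.2 -0.1  0.  -8.4]
 [-0.2 -0.5 -0.1  0.  -0.  -8.4]
 [-0.3 -0.5 -0.2 -0.   0.  -8.4]
 [-0.1  0.7 -0.6  0.2 -0.  -8.4]
 [-0.3 -0.5 -0.1 -0.1  0.  -8.4]
 [-0.3 -0.8  0.7  0.1 -0.  -8.4]
 [ 1.8  2.2 -0.9 -0.   0.  -8.4]
 [ 1.6  2.2 -1.1  0.  -0.  -8.4]
 [ 1.6  2.3  0.3  0.1  0.  -8.4]
 [ 0.4  0.4  2.  -0.  -0.  -8.4]]
```

```bash
cat > ik.py <<'E'
from kin import *
p=np.load("kp.npy")
off=np.mean([(fk(q,p)[1].inv()*R.from_euler("xyz",r)).as_rotvec() for q,x,r in D],0); off=R.from_rotvec(off)
lo=np.array([-3.06,-.37,-1.25,.18,-1.1,.23,-2.94])+.04; hi=np.array([3.06,2.12,1.32,2.47,4.24,1.98,2.94])-.04
LAB=np.array([-62.6,4,20.5]); SPOT=np.array([625.5,98,149])
def target(al,th):
    f=np.array([np.sin(al),0,-np.cos(al)]); n=np.array([np.cos(al),0,np.sin(al)])
    z=np.cos(th)*f+np.sin(th)*np.array([0,1,0]); M=R.from_matrix(np.c_[np.cross(n,z),n,z])
    return SPOT-M.apply(LAB),M
def solve(X,M,q0,w=.0):
    def f(q):
        P,N=fk(q,p); return np.r_[(P-X)/5,40*((N*off).inv()*M).as_rotvec(),w*(q-q0)]
    return least_squares(f,np.clip(q0,lo+1e-3,hi-1e-3),bounds=(lo,hi))
if __name__=="__main__":
    q0=np.array(D[-2][0])
    for al in (30,38,45):
        for th in (-90,-60,-30,0,30,60,90):
            X,M=target(np.radians(al),np.radians(th)); s=solve(X,M,q0,.05); e=np.linalg.norm(s.fun[:6])
            print(al,th,X.round(),M.as_euler("xyz").round(2),round(e,2),s.x.round(2))
E
python3 ik.py
```

```text
30 -90 [653. 118.  93.] [1.57 1.05 0.  ] 0.0 [-0.85  1.54  0.56  0.99  0.64  1.68 -1.33]
30 -60 [644. 147. 109.] [2.28 0.85 0.86] 0.0 [-0.92  1.18  0.43  1.44  0.71  1.14 -1.46]
30 -30 [629. 162. 135.] [2.55 0.45 1.29] 0.0 [-0.97  0.89  0.55  1.84  0.69  0.48 -1.38]
30 0 [612. 161. 165.] [2.62 0.   1.57] 0.0 [ 0.    0.67 -0.55  2.1   1.75  0.5  -2.01]
30 30 [598. 142. 189.] [ 2.55 -0.45  1.85] 4.8 [ 0.38  0.67 -0.54  2.06 -1.06  0.27  1.17]
30 60 [590. 112. 203.] [ 2.28 -0.85  2.28] 0.0 [ 0.96  1.26 -1.21  1.99 -0.07  0.35  0.63]
30 90 [591.  78. 201.] [ 1.57 -1.05  3.14] 0.0 [ 0.96  1.58 -1.21  1.63 -0.23  0.97  0.92]
38 -90 [661. 118.  97.] [1.57 0.91 0.  ] 0.0 [-0.86  1.55  0.59  0.96  0.62  1.68 -1.44]
38 -60 [649. 147. 112.] [2.14 0.75 0.75] 0.0 [-0.97  1.2   0.5   1.48  0.72  1.08 -1.6 ]
38 -30 [631. 162. 136.] [2.41 0.4  1.23] 0.0 [-1.17  1.01  0.84  1.92  0.49  0.27 -1.34]
38 0 [610. 161. 163.] [2.48 0.   1.57] 0.0 [ 0.15  0.81 -0.86  2.21  2.06  0.86 -2.25]
38 30 [592. 142. 185.] [ 2.41 -0.4   1.91] 9.62 [ 0.44  0.69 -0.6   2.06 -1.06  0.27  1.28]
38 60 [583. 112. 197.] [ 2.14 -0.75  2.39] 0.0 [ 0.97  1.25 -1.16  2.05 -0.42  0.27  1.12]
38 90 [584.  78. 196.] [ 1.57 -0.91  3.14] 0.0 [ 0.97  1.59 -1.21  1.65 -0.21  0.97  1.06]
45 -90 [667. 118. 102.] [1.57 0.79 0.  ] 0.0 [-0.86  1.55  0.62  0.95  0.6   1.68 -1.54]
45 -60 [654. 147. 115.] [2.03 0.66 0.68] 0.0 [-1.02  1.23  0.57  1.5   0.72  1.04 -1.71]
45 -30 [632. 162. 137.] [2.28 0.36 1.18] 0.0 [-0.67  0.86 -0.02  1.96  1.56  0.89 -2.31]
45 0 [608. 161. 161.] [2.36 0.   1.57] 0.0 [ 0.16  0.9  -0.92  2.3   2.23  1.1  -2.39]
45 30 [588. 142. 181.] [ 2.28 -0.36  1.96] 13.68 [ 0.53  0.74 -0.68  2.07 -1.06  0.27  1.41]
45 60 [577. 112. 192.] [ 2.03 -0.66  2.46] 0.0 [ 0.96  1.24 -1.09  2.1  -0.92  0.27  1.75]
45 90 [578.  78. 190.] [ 1.57 -0.79  3.14] 0.0 [ 0.97  1.6  -1.21  1.66 -0.2   0.96  1.18]
```

```bash
cat > plan.py <<'E'
import ik; from ik import *
ik.SPOT=SPOT+[-4,0,7]
q=np.array(D[-2][0]); P0,M0=np.array(D[-2][1]),R.from_euler("xyz",D[-2][2])
for th in (-60,-50,-40):
    X,M=target(np.radians(42),np.radians(th)); A=np.array([585,190,260.]); qq=q.copy(); ok=[]
    rv=(M0.inv()*M).as_rotvec()
    for t in np.linspace(0,1,15)[1:]:
        s=solve(P0+t*(A-P0),M0,qq,.05); qq=s.x
    ok.append(np.linalg.norm(s.fun[:6]).round(2)); qa=qq.round(2)
    for t in np.linspace(0,1,16)[1:]:
        s=solve(A,M0*R.from_rotvec(t*rv),qq,.05); qq=s.x; ok.append(np.linalg.norm(s.fun[:6]).round(2))
    qb=qq.round(2)
    for t in np.linspace(0,1,8)[1:]:
        s=solve(A+t*(X-A),M,qq,.05); qq=s.x; ok.append(np.linalg.norm(s.fun[:6]).round(2))
    print(th,"err",ok); print(qa,qb,qq.round(2))
    print(" shift1 u",(M0.inv().apply(A-P0)/300).round(3)," turn u",(rv/(np.pi/2)).round(4), np.degrees(np.linalg.norm(rv)).round(1)," shift2 u",(M.inv().apply(X-A)/300).round(3),"X",X.round(1),M.as_euler("xyz").round(3))
E
python3 plan.py
```

```text
-60 err [np.float64(0.0), np.float64(0.0), np.float64(0.0), np.float64(0.0), np.float64(0.0), np.float64(0.0), np.float64(0.0), np.float64(0.0), np.float64(0.0), np.float64(0.0), np.float64(0.0), np.float64(0.0), np.float64(0.0), np.float64(0.0), np.float64(0.0), np.float64(0.0), np.float64(0.0), np.float64(0.0), np.float64(0.0), np.float64(0.0), np.float64(0.0), np.float64(0.0), np.float64(0.0)]
[-0.46  0.57  0.16  1.62 -0.1   0.95 -2.02] [-0.99  0.92  0.3   1.58  0.87  1.35 -1.7 ] [-0.88  1.15  0.31  1.5   0.92  1.19 -1.8 ]
 shift1 u [ 0.016 -1.608 -0.031]  turn u [-0.7998 -0.0905 -0.7307] 97.8  shift2 u [ 0.349 -0.155  0.367] X [647.9 147.1 120.7] [2.078 0.699 0.712]
-50 err [np.float64(0.0), np.float64(0.0), np.float64(0.0), np.float64(0.0), np.float64(0.0), np.float64(0.0), np.float64(0.0), np.float64(0.0), np.float64(0.0), np.float64(0.0), np.float64(0.0), np.float64(0.0), np.float64(0.0), np.float64(0.0), np.float64(0.0), np.float64(0.0), np.float64(0.0), np.float64(0.0), np.float64(0.0), np.float64(0.0), np.float64(0.0), np.float64(0.0), np.float64(0.0)]
[-0.46  0.57  0.16  1
[... 236 characters left out ...]
] [2.191 0.606 0.898]
-40 err [np.float64(0.0), np.float64(0.0), np.float64(0.0), np.float64(0.0), np.float64(0.0), np.float64(0.0), np.float64(0.0), np.float64(0.0), np.float64(0.0), np.float64(0.0), np.float64(0.0), np.float64(0.0), np.float64(0.0), np.float64(0.0), np.float64(0.0), np.float64(0.0), np.float64(0.0), np.float64(0.0), np.float64(0.0), np.float64(0.0), np.float64(0.0), np.float64(0.0), np.float64(0.0)]
[-0.46  0.57  0.16  1.62 -0.1   0.95 -2.02] [-1.01  0.73  0.32  1.83  0.99  0.96 -1.78] [-0.93  0.96  0.36  1.81  1.11  0.77 -1.96]
 shift1 u [ 0.016 -1.608 -0.031]  turn u [-0.6605  0.0754 -0.8582] 97.7  shift2 u [ 0.192 -0.155  0.389] X [634.9 159.1 135.1] [2.276 0.498 1.059]
```

The θ = -50° pose is well inside the joint limits, so I'll go with it.

Emit:
step_arm(
  plan=[
    {"dx":0.0013,"dy":-0.134,"dz":-0.0026,"ax":0,"ay":0,"az":0,"gripper":0},
    {"dx":0.0013,"dy":-0.134,"dz":-0.0026,"ax":0,"ay":0,"az":0,"gripper":0},
    {"dx":0.0013,"dy":-0.134,"dz":-0.0026,"ax":0,"ay":0,"az":0,"gripper":0},
    {"dx":0.0013,"dy":-0.134,"dz":-0.0026,"ax":0,"ay":0,"az":0,"gripper":0},
    {"dx":0.0013,"dy":-0.134,"dz":-0.0026,"ax":0,"ay":0,"az":0,"gripper":0},
    {"dx":0.0013,"dy":-0.134,"dz":-0.0026,"ax":0,"ay":0,"az":0,"gripper":0},
    {"dx":0.0013,"dy":-0.134,"dz":-0.0026,"ax":0,"ay":0,"az":0,"gripper":0},
    {"dx":0.0013,"dy":-0.134,"dz":-0.0026,"ax":0,"ay":0,"az":0,"gripper":0},
    {"dx":0.0013,"dy":-0.134,"dz":-0.0026,"ax":0,"ay":0,"az":0,"gripper":0},
    {"dx":0.0013,"dy":-0.134,"dz":-0.0026,"ax":0,"ay":0,"az":0,"gripper":0},
    {"dx":0.0013,"dy":-0.134,"dz":-0.0026,"ax":0,"ay":0,"az":0,"gripper":0},
    {"dx":0.0013,"dy":-0.134,"dz":-0.0026,"ax":0,"ay":0,"az":0,"gripper":0},
    {"dx":0,"dy":0,"dz":0,"ax":0,"ay":0,"az":0,"gripper":0},
  ],
)

```text
clock: 15.62
eef_pos: [582.8, 196.4, 257.5]
tool_rot: [-3.14, 0.001, -0.17]
force: [-0.5, -0.4, -0.8]
width: 6.7
gripper_force: 60.2
```

Emit:
step_arm(
  plan=[
    {"dx":0,"dy":0,"dz":0,"ax":-0.0523,"ay":-0.0005,"az":-0.0569,"gripper":0},
    {"dx":0,"dy":0,"dz":0,"ax":-0.0523,"ay":-0.0005,"az":-0.0569,"gripper":0},
    {"dx":0,"dy":0,"dz":0,"ax":-0.0523,"ay":-0.0005,"az":-0.0569,"gripper":0},
    {"dx":0,"dy":0,"dz":0,"ax":-0.0523,"ay":-0.0005,"az":-0.0569,"gripper":0},
    {"dx":0,"dy":0,"dz":0,"ax":-0.0523,"ay":-0.0005,"az":-0.0569,"gripper":0},
    {"dx":0,"dy":0,"dz":0,"ax":-0.0523,"ay":-0.0005,"az":-0.0569,"gripper":0},
    {"dx":0,"dy":0,"dz":0,"ax":-0.0523,"ay":-0.0005,"az":-0.0569,"gripper":0},
    {"dx":0,"dy":0,"dz":0,"ax":-0.0523,"ay":-0.0005,"az":-0.0569,"gripper":0},
    {"dx":0,"dy":0,"dz":0,"ax":-0.0523,"ay":-0.0005,"az":-0.0569,"gripper":0},
    {"dx":0,"dy":0,"dz":0,"ax":-0.0523,"ay":-0.0005,"az":-0.0569,"gripper":0},
    {"dx":0,"dy":0,"dz":0,"ax":-0.0523,"ay":-0.0005,"az":-0.0569,"gripper":0},
    {"dx":0,"dy":0,"dz":0,"ax":-0.0523,"ay":-0.0005,"az":-0.0569,"gripper":0},
    {"dx":0,"dy":0,"dz":0,"ax":-0.0523,"ay":-0.0005,"az":-0.0569,"gripper":0},
    {"dx":0,"dy":0,"dz":0,"ax":-0.0523,"ay":-0.0005,"az":-0.0569,"gripper":0},
    {"dx":0,"dy":0,"dz":0,"ax":0,"ay":0,"az":0,"gripper":0},
  ],
)

```text
clock: 17.5
eef_pos: [582.3, 191.8, 257.3]
tool_rot: [2.2, 0.608, 0.905]
force: [0.6, -0.2, 0.1]
width: 7.1
gripper_force: 60.1
```

```bash
python3 s.py
cat > rem.py <<'E'
import ik; from ik import *
from cell import ctrl
ik.SPOT=SPOT+[-4,0,7]
s=ctrl.read_state(); X,M=target(np.radians(42),np.radians(-50)); N=R.from_euler("xyz",s["tool_rot"])
print("turn u",((N.inv()*M).as_rotvec()/(np.pi/2)).round(4),"shift u (at target rot)",(M.inv().apply(X-s["eef_pos"])/300).round(4))
print("label now",(s["eef_pos"]+N.apply(LAB)).round(1),"normal",N.apply([0,1,0]).round(3), "z",N.apply([0,0,1]).round(3))
E
python3 rem.py
python3 - <<'E'
from h import *
for n in ("side","top"):
    im=grab(n); cv2.imwrite(f"pics/{n}_h.png",im["color"][100:330,150:400,::-1].repeat(2,0).repeat(2,1))
E
```

```text
{'clock': 17.5, 'qpos': [-1.005, 0.822, 0.292, 1.723, 0.89, 1.178, -1.719], 'eef_pos': [582.346, 191.775, 257.294], 'tool_rot': [2.2, 0.608, 0.905], 'force': [0.554, -0.25, 0.104], 'width': 7.119, 'gripper_force': 60.145}
turn u [-0.0032 -0.002   0.0034] shift u (at target rot) [ 0.2669 -0.1423  0.3885]
label now [562.4 135.7 285.8] normal [ 0.748 -0.     0.664] z [ 0.428 -0.764 -0.483]
```

View pics/side_h.png

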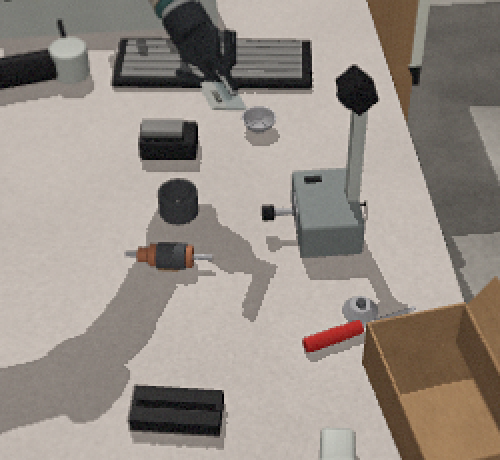

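The tag is firmly held with its label up, at about (222,95) in the crop. The rack is empty and the knob is home. Now the final approach.

Emit:
step_arm(
  plan=[
    {"dx":0.0267,"dy":-0.0142,"dz":0.0389,"ax":0,"ay":0,"az":0,"gripper":0},
    {"dx":0.0267,"dy":-0.0142,"dz":0.0389,"ax":0,"ay":0,"az":0,"gripper":0},
    {"dx":0.0267,"dy":-0.0142,"dz":0.0389,"ax":0,"ay":0,"az":0,"gripper":0},
    {"dx":0.0267,"dy":-0.0142,"dz":0.0389,"ax":0,"ay":0,"az":0,"gripper":0},
    {"dx":0.0267,"dy":-0.0142,"dz":0.0389,"ax":0,"ay":0,"az":0,"gripper":0},
    {"dx":0.0267,"dy":-0.0142,"dz":0.0389,"ax":0,"ay":0,"az":0,"gripper":0},
    {"dx":0.0267,"dy":-0.0142,"dz":0.0389,"ax":0,"ay":0,"az":0,"gripper":0},
    {"dx":0.0267,"dy":-0.0142,"dz":0.0389,"ax":0,"ay":0,"az":0,"gripper":0},
    {"dx":0.0267,"dy":-0.0142,"dz":0.0389,"ax":0,"ay":0,"az":0,"gripper":0},
    {"dx":0.0267,"dy":-0.0142,"dz":0.0389,"ax":0,"ay":0,"az":0,"gripper":0},
    {"dx":0,"dy":0,"dz":0,"ax":0,"ay":0,"az":0,"gripper":0},
    {"dx":0,"dy":0,"dz":0,"ax":0,"ay":0,"az":0,"gripper":0},
    {"dx":0,"dy":0,"dz":0,"ax":0,"ay":0,"az":0,"gripper":0},
    {"dx":0,"dy":0,"dz":0,"ax":0,"ay":0,"az":0,"gripper":0},
  ],
)

```text
clock: 19.35
eef_pos: [642.5, 155.7, 128.6]
tool_rot: [2.199, 0.604, 0.904]
force: [0.7, -0.7, -0.2]
width: 7.2
gripper_force: 60.2
```

```bash
python3 s.py; python3 rem.py
python3 - <<'E'
from h import *
from scipy.spatial.transform import Rotation as R
s=ctrl.read_state();N=R.from_euler("xyz",s["tool_rot"])
im=grab("side");P=cloud(im);Q=N.inv().apply(P.reshape(-1,3)-s["eef_pos"])
m=(Q[:,0]>-110)&(Q[:,0]<-25)&(abs(Q[:,1]-4)<15)&(Q[:,2]>-40)&(Q[:,2]<80)
q=Q[m];print(len(q),np.percentile(q,[2,50,98],axis=0).round(1).tolist())
c,v=q.mean(0),np.linalg.svd(q-q.mean(0))[2][2];print("normal tool",v.round(2),"world",N.apply(v).round(3))
cv2.imwrite("pics/f.png",cv2.resize(im["color"][120:260,220:360,::-1],None,fx=4,fy=4,interpolation=cv2.INTER_CUBIC))
E
```

```text
{'clock': 19.35, 'qpos': [-0.904, 1.047, 0.311, 1.674, 0.967, 1.001, -1.841], 'eef_pos': [642.485, 155.67, 128.623], 'tool_rot': [2.199, 0.604, 0.904], 'force': [0.737, -0.73, -0.17], 'width': 7.151, 'gripper_force': 60.152}
turn u [-0.0026 -0.0034  0.0012] shift u (at target rot) [-0.0027 -0.0043  0.0052]
label now [622.4  99.5 156.9] normal [ 0.746 -0.002  0.666] z [ 0.43  -0.763 -0.483]
141 [[-88.5, -3.5, -0.2], [-64.1, 3.0, 24.1], [-27.9, 6.0, 47.7]]
normal tool [-0.04  1.    0.04] world [ 0.742 -0.057  0.668]
```

View pics/f.png

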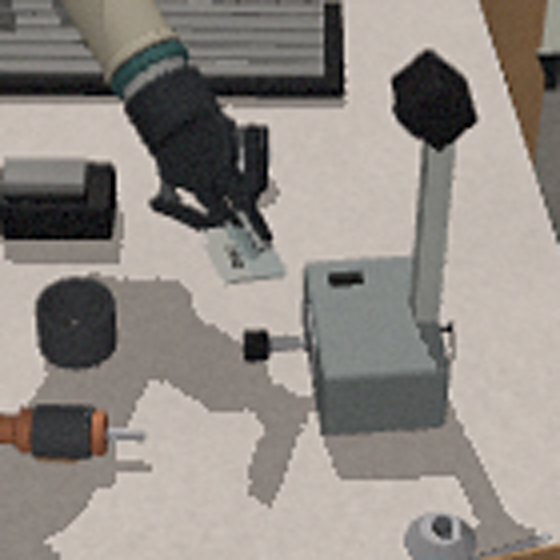

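The label, at about (237,258) in the crop, faces up towards the camera. The measured tag position agrees with the plan to a few mm: the label is about 9 mm from the spot and the normal is within 5°. The knob is home and nothing touches, so I'll hand in.

```bash
python3 -c "
from cell import ctrl
print(ctrl.finish_job())"
```

```text
the job is handed in; nothing more can be done
None
```

I've handed the job in: I pulled the knob fully out and pushed it home, and the tag is held at rest by its plain end, label up, about 9 mm from the reading spot and within 5° of the camera's line of sight; the hand-in gave no verdict.

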